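# Nest the sample cups on the mat and cap them

## Task

Tidy the steel sample cups into one set on the round mat: stand the wide cup in the middle of the mat, then the middle cup inside it, then the slim cup inside that, each standing upright on the floor of the one before, and last put the cap over the mouth of the slim cup so that it lies level. Set each one down without dropping it before you fetch the next, and leave the bowl, timer and bottle where they are.

Things in the scene. Friction and masses are not known exactly. Their poses are not given: they have to be found in the camera images.
- mat: Target: flat round red-brown rubber mat, 110 mm diameter, 5 mm thick, fixed to the bench. The origin is the centre of its underside (bench height), z up, so its top is 5 mm above the origin.
- wide_cup: The widest and lowest of the three cups: round steel cup, 55 mm tall, outer diameter 64 mm over the straight top 18 mm, tapering to 56 mm at the foot; wall 3 mm, floor 4 mm. Origin: centre of its underside, z up out of the mouth. Stands loose and upright on the bench; about 120 g.
- middle_cup: The middle cup, in between in width and height: round steel cup, 74 mm tall, outer diameter 50 mm over the straight top 18 mm, tapering to 40 mm at the foot; wall 3 mm, floor 4 mm. Nested, it stands on the wide cup's floor (origin 4 mm above that cup's), sticks out 23 mm, about 4 mm play all round. Origin: centre of its underside, z up out of the mouth. Stands loose and upright on the bench; about 100 g.
- slim_cup: The slimmest and tallest of the three cups: round steel cup, 98 mm tall, outer diameter 36 mm over the straight top 18 mm, tapering to 28 mm at the foot; wall 3 mm, floor 4 mm. Nested, it stands on the middle cup's floor (origin 4 mm above that cup's), sticks out 28 mm, about 3 mm play all round. Origin: centre of its underside, z up out of the mouth. Stands loose and upright on the bench; about 80 g.
- cap: Steel cap: disc 53 mm across, 3 mm thick, with a skirt 8 mm deep below (48 mm inside) and a black upright round knob on top, 18 mm diameter, 25 mm tall; about 50 g, lies skirt down. Origin: centre of the skirt's lower edge, z up; disc underside at 8 mm, knob from 11 to 36 mm. Seated, the disc rests on the slim cup's rim, skirt round it (origin 90 mm above that cup's), 6 mm play all round.
- bowl: Bystander: orange plastic bowl, 120 mm across, 60 mm tall, origin under its centre.
- timer: Bystander: white kitchen timer, an upright slab 30 x 62 x 62 mm (x, y, z), origin under its centre.
- bottle: Bystander: clear plastic bottle with a white cap, 60 mm diameter, 140 mm tall, origin under its centre.
There are look-alikes about, which are no part of the job. What is shaped like the wide_cup but orange is not meant. Leave any blue look-alike of the cap alone.

How it is judged:
By the outcome, as a careful person would: the job done as asked, in the order asked, and still so for the second after the job is handed in, with the robot touching nothing.
It also fails if it takes over 115 s, if anything falls off the work surface, if the arm or the gripper's body presses on something with over 40 N, if the wrist force passes 120 N, or if a joint passes its speed limit or range.

## Robot

A 6-joint arm with a two-finger parallel gripper is mounted at the origin on the work surface. World frame = base frame: x ahead of the robot, y to its left, z up, the work surface at z = 0. Lengths are in m, angles in rad, forces in N, time in s.
With the tool pointing down it reaches from about 0.375 to 0.9 m from the base axis. Payload 3.1 kg.
Tool frame: the origin (TCP) lies between the finger pads; the fingertips stand 22 mm ahead of it and the grasp point (between the pads) lies 3 mm ahead of it; z points along the fingers, y is the direction in which the jaws open and shut (so a half turn about z gives the same grasp; the last joint's range is limited). The gripper opens to 87 mm and grips with 3 to 60 N. Pads are 19 mm wide; open, the fingers measure 117 mm over their backs; the gripper's body (75 mm by 190 mm) begins 51 mm behind the grasp point.
Start: joints at [1.006, 0.527, 1.433, -0, 1.181, -0.178], TCP at [0.235, 0.579, 0.245] pointing down, gripper open.
Joint ranges: [-3.08, 3.08], [-0.75, 2.2], [0.22, 2.44], [-1.43, 4.57], [0, 2.65], [-2.85, 2.85]. Speed limits (rad/s): [2.79, 2.79, 3.14, 3.14, 3.14, 3.14].

## Interface

Orientations are given as a unit quaternion [x, y, z, w].
In Python, from rig import get_obs, camera, get_calibration, hand_in, search_frame gives the robot as it stands.
- The arm moves only by the shell command python3 -m jog 'ROWS' [FORCE]. ROWS is JSON, a list of rows, each an object with "grip": the closure in counts, from 0 (fully open) to 255 (shut); "travel": the shift along the world's x, y, z in cm, a list of three; "twist": the turn about the world's z in degrees. A call has 1 to 8 rows; each row shifts and turns the commanded pose from where the row before left it; what a row does not reach is not made up. A row lasts 1/10 s, in which the tool goes at most 50 mm and 8.59 degrees, less where a joint would pass 70% of its speed; a pose out of reach is approached as far as the arm can. A call is refused whole if a number of a shift passes 5 or a number of a turn 8.59, either way. A call with a gripper value outside its range is refused whole. The fingers move at their own pace and stop on an object; FORCE is the grip in N (left out, the last holds). Time passes only in rows, so rows that do not move let the fingers close. It gives the time, the measured TCP pose, the force and the opening at its end, in the units of the state.
- get_obs(): the state, without advancing time (a new reading comes with each control period).
- camera(name): name is "scene" or "top" or "wrist"; returns the picture (400x640x3 uint8, red, green, blue); there is no depth.
- get_calibration(name): a dict with "fx", "fy", "cx", "cy" (pixels), "R" (3x3) and "t" (3): a world point X has camera coordinates R X + t; the wrist camera has in their place "T_tool_cam" (4x4, takes a point from camera to tool coordinates, whose origin is the TCP and whose axes are the flange's). Camera axes: x right, y down, z forward; pixel columns grow to the right and rows downward; lengths in m; the calibration is good to about 2 mm. The wrist camera is an equidistant fisheye: a pixel r from the principal point sees the ray r / f radians off the axis. A picture is of the moment at which its call begins: read the wrist's pose just before it. get_calibration takes no time and is no camera call.
- hand_in(): hands the job in, once; it reports no verdict.
Trained networks look in the newest picture that a camera, given by its name, has taken for a name from the list of things; names that differ only in an ending like _2 or _b are one class to them, and where a whole thing is asked for, a point or a joint stands for the part that bears it (a point fixed in the world has none). Each returns a list of dicts, best first, with "p" (0 to 1); they miss things now and then, are a little off and sometimes report something else, mostly with a low value. They report only what shows in the picture. A call takes as long as a camera call. They do not tell look-alikes from the thing itself.
- search_frame(target, camera): "at" ([x, y, z] in m, in world coordinates, good to about 4 mm: the middle of the surface that is visible of it).
The state is a dict: "time": time; "q": joint angles; "joint_velocities": joint speeds; "joint_torque": joint torques, N m; "position": TCP position; "tool_rot": TCP orientation; "ft_force": force on the tool from outside, world axes, zero at the start; "moment": the same for the moment, N m; "grip_width": finger opening in m.
Only numpy, scipy, OpenCV 4.12 (cv2) and the standard library are available. Lean on these libraries where they do the work, as an engineer would, in place of code of your own. Each camera call takes 0.05 s, during which the arm holds its last target. There are 200 camera calls.

## Working session

There is one attempt and no reset: what is moved stays moved. The work goes in short steps, Python scripts to look and compute and a shell command to move; the robot and the scene stay as the last step left them, time stands still between calls to the robot, and variables do not carry over. Pictures are saved under pics/ and viewed, about 12 in all and at most 16, crops included, and the job is handed in when it is done.

```bash
mkdir -p pics; ls
python3 - <<'E'
from rig import *
import cv2,numpy as np
o=get_obs();print({k:np.round(v,3).tolist() for k,v in o.items()})
for c in("scene","top"):
    im=camera(c);cv2.imwrite(f"pics/{c}0.png",im[:,:,::-1])
    print(c,{k:np.round(v,3).tolist() for k,v in get_calibration(c).items()})
    for t in "mat wide_cup middle_cup slim_cup cap bowl timer bottle".split():
        print(t,[(np.round(d["at"],3).tolist(),round(d["p"],2)) for d in search_frame(t,c)])
E
```

```text
pics
{'time': 0.0, 'q': [1.007, 0.528, 1.434, 0.0, 1.181, -0.178], 'joint_velocities': [0.0, 0.001, -0.001, -0.0, 0.001, 0.001], 'joint_torque': [-0.001, -44.004, -17.659, 0.063, 0.058, -0.0], 'position': [0.235, 0.578, 0.244], 'tool_rot': [0.192, 0.981, -0.001, -0.0], 'ft_force': [0.422, -0.082, 0.614], 'moment': [0.011, 0.003, 0.049], 'grip_width': 0.087}
scene {'fx': 373.336, 'fy': 373.336, 'cx': 320.041, 'cy': 201.879, 'R': [[-0.885, 0.465, 0.021], [0.24, 0.494, -0.836], [-0.399, -0.735, -0.549]], 't': [0.504, -0.123, 1.288]}
mat [([0.495, -0.315, 0.004], 0.62)]
wide_cup [([0.643, -0.054, 0.039], 0.65), ([0.651, -0.156, 0.044], 0.57), ([0.714, 0.265, 0.078], 0.54)]
middle_cup [([0.463, -0.057, 0.056], 0.88)]
slim_cup []
cap [([0.61, 0.208, 0.012], 0.84), ([0.506, 0.232, 0.011], 0.63)]
bowl [([0.5, 0.401, 0.035], 0.82)]
timer [([0.679, -0.287, 0.047], 0.48)]
bottle [([0.714, 0.267, 0.08], 0.65)]
top {'fx': 478.205, 'fy': 478.205, 'cx': 322.787, 'cy': 198.821, 'R': [[-0.015, -1.0, 0.0], [-0.986, 0.015, -0.165], [0.165, -0.003, -0.986]], 't': [0.028, 0.587, 1.229]}
mat [([0.489, -0.319, 0.009], 0.71)]
wide_cup [([0.646, -0.164, 0.02], 0.78), ([0.642, -0.07, 0.009], 0.55), ([0.528, 0.422, 0.022], 0.48)]
middle_cup [([0.461, -0.07, 0.02], 0.6)]
slim_cup [([0.62, 0.092, 0.071], 0.57), ([0.462, -0.07, 0.016], 0.33)]
cap [([0.501, 0.224, 0.01], 0.68), ([0.601, 0.197, 0.011], 0.54)]
bowl []
timer [([0.667, -0.313, 0.066], 0.72)]
bottle [([0.69, 0.238, 0.094], 0.65)]
```

View pics/scene0.png

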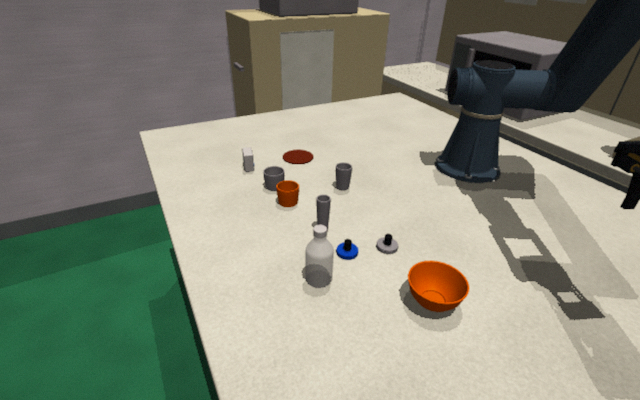

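View pics/top0.png

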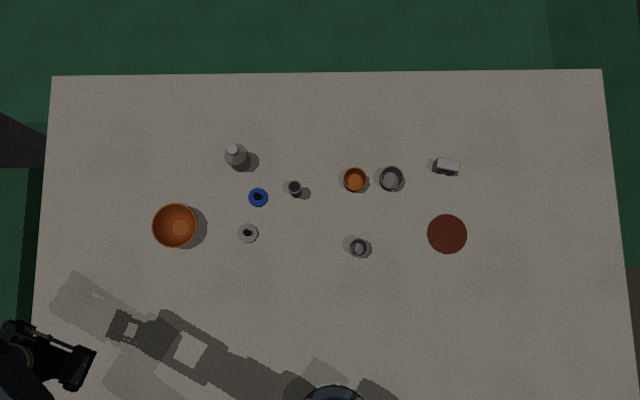

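Scene: the steel wide cup is at (274,178) with its orange look-alike at (288,194), and in the top view they are at (391,179) and (355,180). The steel cap is at (388,244) and the blue one at (347,250); in the top view (248,233) and (258,197). The middle cup is at top (359,247), the slim cup at (295,188) and the mat at (447,234).

I choose the grey cup and the grey cap. Next I rectify the top view at the known rim heights to measure positions and check that choice.

```bash
cat > h.py <<'E'
from rig import *
import cv2,numpy as np
from scipy.spatial.transform import Rotation as Ro
def shot(c):
    o=get_obs(); return c,camera(c),get_calibration(c),o
def proj(s,P):
    c,im,k,o=s; P=np.asarray(P,float)
    if c!="wrist":
        X=P@np.array(k["R"]).T+np.array(k["t"]); x=X[...,0]/X[...,2];y=X[...,1]/X[...,2]
    else:
        T=np.eye(4);T[:3,:3]=Ro.from_quat(o["tool_rot"]).as_matrix();T[:3,3]=o["position"]
        M=np.linalg.inv(T@np.array(k["T_tool_cam"]))
        X=P@M[:3,:3].T+M[:3,3]; r=np.hypot(X[...,0],X[...,1])+1e-12
        th=np.arctan2(r,X[...,2]); x=X[...,0]/r*th; y=X[...,1]/r*th
    return np.stack([k["fx"]*x+k["cx"],k["fy"]*y+k["cy"]],-1)
def rect(s,x,y,z,half=.06,n=240):
    """plane z seen from above: image up = +x, left = +y"""
    g=np.linspace(half,-half,n); X,Y=np.meshgrid(x+g,y+g,indexing="ij")
    uv=proj(s,np.stack([X,Y,X*0+z],-1)).astype(np.float32)
    return cv2.remap(s[1],uv[...,0],uv[...,1],cv2.INTER_CUBIC)
def mark(im,half,circs):
    im=im.copy();n=im.shape[0];k=n/2/half
    for dx,dy,r in circs: cv2.circle(im,(int(n/2-dy*k),int(n/2-dx*k)),int(r*k),(0,255,0),1)
    cv2.line(im,(n//2-4,n//2),(n//2+4,n//2),(255,0,0),1);cv2.line(im,(n//2,n//2-4),(n//2,n//2+4),(255,0,0),1)
    return im
E
python3 - <<'E'
from h import *
s=shot("top")
L=[("mat",.491,-.317,.005,.055),("wide",.646,-.164,.055,.032),("mid",.461,-.068,.074,.025),("slim",.62,.092,.098,.018),("cap",.503,.226,.011,.0265),("bluecap",.606,.2,.011,.0265)]
ims=[]
for n,x,y,z,r in L:
    im=mark(rect(s,x,y,z),.06,[(0,0,r)]);cv2.putText(im,n,(5,15),0,.5,(255,255,0),1);ims.append(im)
cv2.imwrite("pics/m1.png",np.vstack([np.hstack(ims[:3]),np.hstack(ims[3:])])[:,:,::-1])
k=get_calibration("wrist");print({a:np.round(b,3).tolist() for a,b in k.items()})
E
```

```text
{'fx': 309.707, 'fy': 309.707, 'cx': 313.763, 'cy': 199.984, 'T_tool_cam': [[0.0, -0.964, -0.266, 0.074], [1.0, 0.0, 0.0, -0.0], [-0.0, -0.266, 0.964, -0.14], [0.0, 0.0, 0.0, 1.0]]}
```

View pics/m1.png

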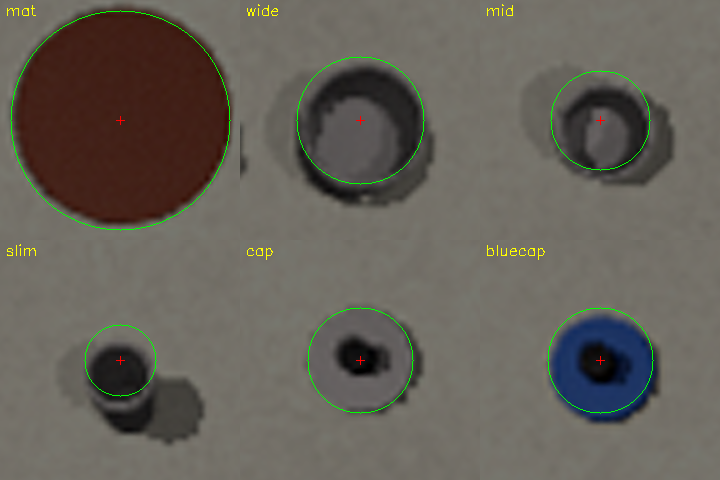

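Checked: the grey wide cup and the grey cap are the right ones, and blue and orange are excluded. The mat fit is good at (0.491,-0.317). The rims lie about 5–10 mm nearer the robot than my guesses: wide ≈(0.641,-0.164), mid ≈(0.452,-0.069), slim ≈(0.610,0.092). I go over the wide cup and refine with the wrist camera.

```bash
python3 -m jog '[{"grip":0,"travel":[2.2,-4.0,0],"twist":-8},{"grip":0,"travel":[2.2,-4.0,0],"twist":-8},{"grip":0,"travel":[2.2,-4.0,0],"twist":-8},{"grip":0,"travel":[2.2,-4.0,0],"twist":-8},{"grip":0,"travel":[2.2,-4.0,0],"twist":-8},{"grip":0,"travel":[2.2,-4.0,0],"twist":0},{"grip":0,"travel":[2.2,-4.0,0],"twist":0},{"grip":0,"travel":[2.2,-4.0,0],"twist":0}]' 30
python3 -m jog '[{"grip":0,"travel":[2.2,-4.0,0],"twist":0},{"grip":0,"travel":[2.2,-4.0,0],"twist":0},{"grip":0,"travel":[2.2,-4.0,0],"twist":0},{"grip":0,"travel":[2.2,-4.0,0],"twist":0},{"grip":0,"travel":[2.2,-4.0,0],"twist":0},{"grip":0,"travel":[2.2,-4.0,0],"twist":0},{"grip":0,"travel":[2.2,-4.0,0],"twist":0},{"grip":0,"travel":[2.2,-4.0,0],"twist":0}]'
python3 -m jog '[{"grip":0,"travel":[2.2,-4.0,0],"twist":0},{"grip":0,"travel":[2.2,-4.0,-2],"twist":0},{"grip":0,"travel":[0,0,-4],"twist":0},{"grip":0,"travel":[0,0,0],"twist":0},{"grip":0,"travel":[0,0,0],"twist":0}]'
python3 - <<'E'
from h import *
s=shot("wrist");o=s[3];print(o["time"],o["position"],o["tool_rot"],o["q"])
im=mark(rect(s,.641,-.164,.055,.08,480),.08,[(0,0,.032),(0,0,.029)])
w=cv2.resize(s[1],None,fx=.5,fy=.5);w=cv2.copyMakeBorder(w,0,280,0,0,0)
cv2.imwrite("pics/w1.png",np.hstack([im,w])[:,:,::-1])
E
```

```text
time: 1.75
position: [0.412, 0.2575, 0.2449]
tool_rot: [0.516, 0.857, 0.0, 0.0]
ft_force: [0.6, 0.7, -0.2]
grip_width: 0.087
time: 2.55
position: [0.5879, -0.0628, 0.2447]
tool_rot: [0.516, 0.857, 0.0, 0.0]
ft_force: [0.9, 1.5, 0.1]
grip_width: 0.0866
time: 3.05
position: [0.6302, -0.1403, 0.1839]
tool_rot: [0.516, 0.857, -0.0, -0.002]
ft_force: [0.1, -0.5, 0.5]
grip_width: 0.0871
3.05 [ 0.63016035 -0.14027468  0.18388732] [ 5.15798529e-01  8.56708145e-01 -1.24520702e-04 -1.73691842e-03] [-3.91947923e-01  6.24641456e-01  1.43206485e+00  3.08005980e-04
  1.08835842e+00 -8.79006843e-01]
```

View pics/w1.png

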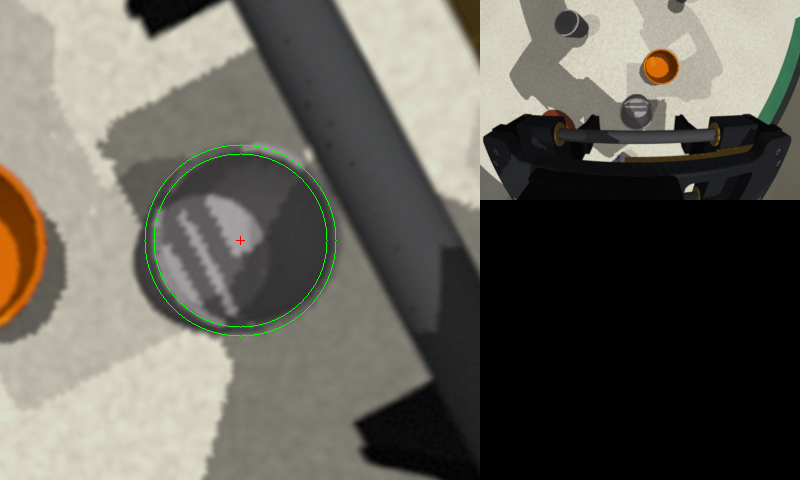

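The wrist view puts the wide-cup rim within 1 mm of (0.641,-0.164). Next: descend and grasp.

```bash
python3 -m jog '[{"grip":0,"travel":[1.1,-2.4,0]},{"grip":0,"travel":[0,0,-3.5]},{"grip":0,"travel":[0,0,-3.5]},{"grip":0,"travel":[0,0,-3]},{"grip":0,"travel":[0,0,-2]},{"grip":0,"travel":[0,0,-0.7]},{"grip":0,"travel":[0,0,0]}]' 25
python3 -m jog '[{"grip":255,"travel":[0,0,0]},{"grip":255,"travel":[0,0,0]},{"grip":255,"travel":[0,0,0]},{"grip":255,"travel":[0,0,0]},{"grip":255,"travel":[0,0,0]},{"grip":255,"travel":[0,0,0]}]' 25
```

```text
schema error: expected keys grip, travel, twist
schema error: expected keys grip, travel, twist
```

```bash
python3 -m jog '[{"grip":0,"travel":[1.1,-2.4,0],"twist":0},{"grip":0,"travel":[0,0,-3.5],"twist":0},{"grip":0,"travel":[0,0,-3.5],"twist":0},{"grip":0,"travel":[0,0,-3],"twist":0},{"grip":0,"travel":[0,0,-2],"twist":0},{"grip":0,"travel":[0,0,-0.7],"twist":0},{"grip":0,"travel":[0,0,0],"twist":0}]' 25
python3 -m jog '[{"grip":255,"travel":[0,0,0],"twist":0},{"grip":255,"travel":[0,0,0],"twist":0},{"grip":255,"travel":[0,0,0],"twist":0},{"grip":255,"travel":[0,0,0],"twist":0},{"grip":255,"travel":[0,0,0],"twist":0},{"grip":255,"travel":[0,0,0],"twist":0}]' 25
```

```text
time: 3.8
position: [0.6427, -0.1642, 0.0586]
tool_rot: [0.515, 0.857, 0.0, 0.001]
ft_force: [0.3, 0.4, -0.3]
grip_width: 0.0867
time: 4.4
position: [0.6427, -0.1652, 0.0587]
tool_rot: [0.516, 0.857, 0.0, 0.001]
ft_force: [-0.8, 0.7, 5.9]
grip_width: 0.064
```

```bash
python3 -m jog '[{"grip":255,"travel":[0,0,2],"twist":0},{"grip":255,"travel":[0,0,3],"twist":0},{"grip":255,"travel":[-2,-2,2],"twist":0},{"grip":255,"travel":[-3,-3,0],"twist":0},{"grip":255,"travel":[-3,-3,0],"twist":0},{"grip":255,"travel":[-3,-3,0],"twist":0},{"grip":255,"travel":[-2.2,-2.2,0],"twist":0},{"grip":255,"travel":[-2,-2,0],"twist":0}]'
python3 -m jog '[{"grip":255,"travel":[0,0,-2],"twist":0},{"grip":255,"travel":[0,0,-2],"twist":0},{"grip":255,"travel":[0,0,-1],"twist":0},{"grip":255,"travel":[0,0,0],"twist":0}]'
python3 - <<'E'
from h import *
o=get_obs();x,y,z=o["position"]
s=shot("top");r=.04
# cup rim expected height: tcp-0.0034
cv2.imwrite("pics/p1.png",np.hstack([mark(rect(s,.491,-.317,.005,.07,400),.07,[(0,0,.055)]),mark(rect(shot("wrist"),x,y,z-.0034,.07,400),.07,[(0,0,.032)])])[:,:,::-1]);print(o)
E
```

```text
time: 5.2
position: [0.4885, -0.318, 0.1272]
tool_rot: [0.516, 0.856, 0.0, -0.0]
ft_force: [0.2, -0.5, -0.6]
grip_width: 0.0642
time: 5.6
position: [0.4892, -0.316, 0.0759]
tool_rot: [0.516, 0.857, 0.0, -0.002]
ft_force: [0.2, 0.8, -0.7]
grip_width: 0.0642
{'time': 5.6, 'q': array([-7.65392371e-01,  7.09225931e-01,  1.66478946e+00,  1.20250544e-06,
        7.71566607e-01, -1.25215414e+00]), 'joint_velocities': array([ 7.76910098e-03, -3.00142093e-02, -2.16899862e-02,  2.83922111e-05,
        1.42486833e-02,  5.82989036e-04]), 'joint_torque': array([-2.96598366e-01, -4.45780814e+01, -1.07603234e+01, -1.60088291e-02,
       -3.29329900e-02, -1.27451340e-04]), 'position': array([ 0.4891552 , -0.31603512,  0.07585784]), 'tool_rot': array([ 5.15864524e-01,  8.56667855e-01,  4.42271690e-04, -1.94502128e-03]), 'ft_force': array([ 0.18018753,  0.79106662, -0.6787106 ]), 'moment': array([-0.07477045,  0.02629413,  0.04429875]), 'grip_width': 0.06417116047425422}
```

View pics/p1.png

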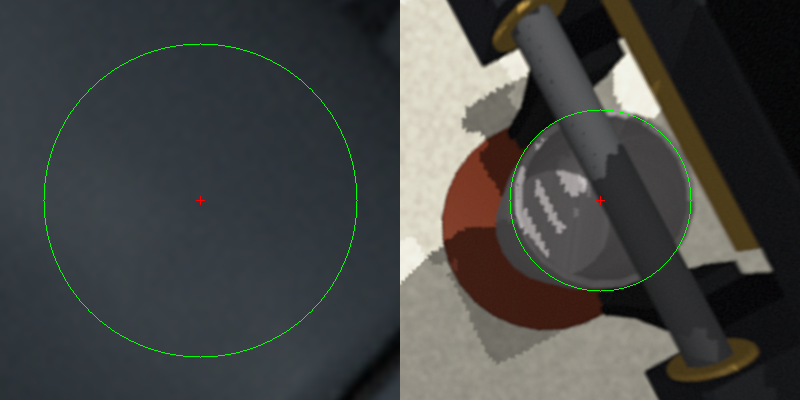

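Run:
```python
from h import *
for s,nm in [(("top",cv2.imread("pics/top0.png")[:,:,::-1],get_calibration("top"),None),"top"),(shot("wrist"),"wrist")]:
    im=rect(s,.491,-.317,.005,.08,640).astype(int)
    m=((im[...,0]>1.7*im[...,2])&(im[...,0]>1.5*im[...,1])).astype(np.uint8)
    m=cv2.morphologyEx(m,cv2.MORPH_OPEN,np.ones((5,5)))
    c=max(cv2.findContours(m,0,1)[0],key=cv2.contourArea)
    (u,v),r=cv2.minEnclosingCircle(c);k=.16/640
    print(nm,.491-(v-320)*k,-.317-(u-320)*k,r*k)
```

```text
top 0.4926199264526367 -0.3186501159667969 0.054108081817626955
wrist 0.4919159164428711 -0.3179926910400391 0.05360238265991211
```

Mat centre: top (0.4926,-0.3187), wrist (0.4919,-0.3180), so they agree.

```bash
python3 -m jog '[{"grip":255,"travel":[0.3,-0.2,-0.5],"twist":0},{"grip":255,"travel":[0,0,-0.3],"twist":0},{"grip":255,"travel":[0,0,-0.2],"twist":0},{"grip":255,"travel":[0,0,-0.1],"twist":0},{"grip":255,"travel":[0,0,0],"twist":0},{"grip":255,"travel":[0,0,0],"twist":0}]'
```

```text
time: 6.35
position: [0.4931, -0.3189, 0.0666]
tool_rot: [0.516, 0.857, -0.0, 0.0]
ft_force: [0.7, -0.3, -0.7]
grip_width: 0.0644
```

```bash
for i in 1 2 3; do python3 -m jog '[{"grip":255,"travel":[0,0,-0.1],"twist":0},{"grip":255,"travel":[0,0,0],"twist":0},{"grip":255,"travel":[0,0,0],"twist":0}]'; done
```

```text
time: 6.65
position: [0.4931, -0.319, 0.0656]
tool_rot: [0.516, 0.857, 0.0, -0.0]
ft_force: [-0.5, -0.2, -1.1]
grip_width: 0.0642
time: 6.95
position: [0.4931, -0.3189, 0.0645]
tool_rot: [0.516, 0.857, 0.0, -0.0]
ft_force: [-0.8, -0.2, -0.9]
grip_width: 0.0644
time: 7.25
position: [0.4932, -0.319, 0.0637]
tool_rot: [0.516, 0.857, -0.0, 0.0]
ft_force: [0.2, 0.8, 0.1]
grip_width: 0.0642
```

```bash
python3 -m jog '[{"grip":255,"travel":[0,0,-0.05],"twist":0},{"grip":255,"travel":[0,0,0],"twist":0},{"grip":255,"travel":[0,0,0],"twist":0}]'
python3 -m jog '[{"grip":255,"travel":[0,0,-0.05],"twist":0},{"grip":255,"travel":[0,0,0],"twist":0},{"grip":255,"travel":[0,0,0],"twist":0}]'
```

```text
time: 7.55
position: [0.4932, -0.319, 0.0637]
tool_rot: [0.516, 0.857, -0.0, 0.0]
ft_force: [-1.9, 0.3, 5.0]
grip_width: 0.0644
time: 7.85
position: [0.4932, -0.319, 0.0636]
tool_rot: [0.516, 0.857, -0.0, 0.0]
ft_force: [-2.1, 1.0, 9.0]
grip_width: 0.0646
```

```bash
python3 -m jog '[{"grip":180,"travel":[0,0,0],"twist":0},{"grip":0,"travel":[0,0,0],"twist":0},{"grip":0,"travel":[0,0,0],"twist":0},{"grip":0,"travel":[0,0,0],"twist":0},{"grip":0,"travel":[0,0,2],"twist":0},{"grip":0,"travel":[0,0,4],"twist":0},{"grip":0,"travel":[0,0,4],"twist":0},{"grip":0,"travel":[0,0,3],"twist":0}]'
python3 -m jog '[{"grip":0,"travel":[-0.6,4,0],"twist":0},{"grip":0,"travel":[-0.6,4,0],"twist":0},{"grip":0,"travel":[-0.6,4,0],"twist":0},{"grip":0,"travel":[-0.6,4,0],"twist":0},{"grip":0,"travel":[-0.6,4,0],"twist":0},{"grip":0,"travel":[-0.6,4,0],"twist":0},{"grip":0,"travel":[-0.4,1,0],"twist":0},{"grip":0,"travel":[0,0,0],"twist":0}]'
python3 - <<'E'
from h import *
s=shot("wrist");t=shot("top");print(s[3]["position"],s[3]["time"])
cv2.imwrite("pics/w2.png",np.hstack([mark(rect(s,.452,-.069,.074,.06,360),.06,[(0,0,.025)]),mark(rect(t,.4925,-.3185,.06,.07,400)[:360],.07,[])])[:,:,::-1])
E
```

```text
time: 8.65
position: [0.4936, -0.3193, 0.1944]
tool_rot: [0.516, 0.857, -0.0, 0.001]
ft_force: [0.1, -1.2, 0.1]
grip_width: 0.0867
time: 9.45
position: [0.4523, -0.0675, 0.1924]
tool_rot: [0.515, 0.857, -0.0, -0.001]
ft_force: [0.0, -0.5, 0.0]
grip_width: 0.0873
[ 0.45225945 -0.06745492  0.19239794] 9.45
```

View pics/w2.png

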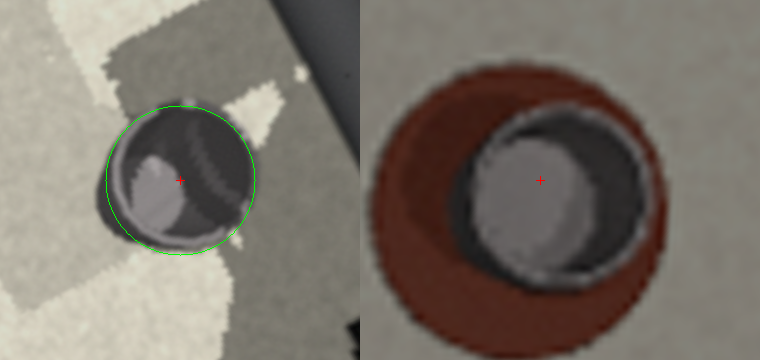

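The wide cup stands centred on the mat within ~1 mm, at ≈(0.4935,-0.319). The middle cup's rim is at (182,176) in the crop, which is ≈(0.453,-0.0695). Next: grasp it.

```bash
python3 -m jog '[{"grip":0,"travel":[0.1,-0.2,-2.6],"twist":0},{"grip":0,"travel":[0,0,-3],"twist":0},{"grip":0,"travel":[0,0,-3],"twist":0},{"grip":0,"travel":[0,0,-2],"twist":0},{"grip":0,"travel":[0,0,-1],"twist":0},{"grip":0,"travel":[0,0,0],"twist":0},{"grip":0,"travel":[0,0,0],"twist":0}]' 25
python3 -m jog '[{"grip":255,"travel":[0,0,0],"twist":0},{"grip":255,"travel":[0,0,0],"twist":0},{"grip":255,"travel":[0,0,0],"twist":0},{"grip":255,"travel":[0,0,0],"twist":0},{"grip":255,"travel":[0,0,0],"twist":0},{"grip":255,"travel":[0,0,0],"twist":0},{"grip":255,"travel":[0,0,0],"twist":0}]' 25
```

```text
time: 10.25
position: [0.4549, -0.0719, 0.0768]
tool_rot: [0.516, 0.856, 0.0, 0.001]
ft_force: [0.5, -0.2, 1.3]
grip_width: 0.0867
time: 10.95
position: [0.4543, -0.0709, 0.0767]
tool_rot: [0.516, 0.857, 0.0, 0.0]
ft_force: [0.7, -0.1, 2.1]
grip_width: 0.05
```

```bash
python3 -m jog '[{"grip":255,"travel":[0,0,2],"twist":0},{"grip":255,"travel":[0,0,4],"twist":0},{"grip":255,"travel":[0,0,3],"twist":0},{"grip":255,"travel":[0.5,-3,0],"twist":0},{"grip":255,"travel":[0.7,-4,0],"twist":0},{"grip":255,"travel":[0.7,-4,0],"twist":0},{"grip":255,"travel":[0.7,-4,0],"twist":0},{"grip":255,"travel":[0.7,-4,0],"twist":0}]'
python3 -m jog '[{"grip":255,"travel":[0.3,-3,0],"twist":0},{"grip":255,"travel":[0.2,-2.6,0],"twist":0},{"grip":255,"travel":[0,0,0],"twist":0},{"grip":255,"travel":[0,0,0],"twist":0}]'
python3 - <<'E'
from h import *
s=shot("wrist");x,y,z=s[3]["position"];print(s[3]["position"],s[3]["time"])
cv2.imwrite("pics/w3.png",np.hstack([mark(rect(s,x,y,z-.0027,.06,360),.06,[(0,0,.025)]),mark(rect(s,.4935,-.319,.06,.06,360),.06,[(0,0,.032)])])[:,:,::-1])
E
```

```text
time: 11.75
position: [0.4869, -0.2622, 0.1663]
tool_rot: [0.516, 0.857, 0.0, -0.0]
ft_force: [0.1, 0.1, -0.9]
grip_width: 0.0492
time: 12.15
position: [0.4914, -0.3168, 0.1659]
tool_rot: [0.516, 0.856, 0.0, -0.001]
ft_force: [-0.7, 0.9, -0.4]
grip_width: 0.0497
[ 0.49141001 -0.3167551   0.16585761] 12.15
```

View pics/w3.png

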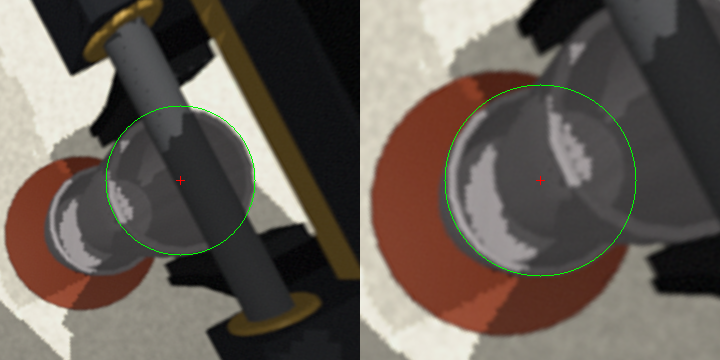

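```bash
python3 -m jog '[{"grip":255,"travel":[0.2,-0.2,0],"twist":0},{"grip":255,"travel":[0,0,-2],"twist":0},{"grip":255,"travel":[0,0,-1],"twist":0},{"grip":255,"travel":[0,0,0],"twist":0},{"grip":255,"travel":[0,0,0],"twist":0}]'
python3 -m jog '[{"grip":255,"travel":[0,0,-1],"twist":0},{"grip":255,"travel":[0,0,-1],"twist":0},{"grip":255,"travel":[0,0,-0.5],"twist":0},{"grip":255,"travel":[0,0,0],"twist":0}]'
python3 -m jog '[{"grip":255,"travel":[0,0,-0.8],"twist":0},{"grip":255,"travel":[0,0,-0.8],"twist":0},{"grip":255,"travel":[0,0,-0.5],"twist":0},{"grip":255,"travel":[0,0,0],"twist":0}]'
```

```text
time: 12.7
position: [0.4942, -0.3184, 0.1365]
tool_rot: [0.516, 0.857, 0.0, -0.0]
ft_force: [0.4, 0.1, -1.8]
grip_width: 0.05
time: 13.1
position: [0.4935, -0.3185, 0.1103]
tool_rot: [0.516, 0.857, 0.0, -0.001]
ft_force: [-0.6, 0.5, -0.5]
grip_width: 0.0499
time: 13.5
position: [0.4936, -0.3185, 0.0895]
tool_rot: [0.516, 0.857, 0.0, -0.001]
ft_force: [0.1, 0.2, -1.1]
grip_width: 0.0499
```

```bash
python3 -m jog '[{"grip":255,"travel":[0,0,-0.2],"twist":0},{"grip":255,"travel":[0,0,0],"twist":0},{"grip":255,"travel":[0,0,0],"twist":0}]'
for i in 1 2 3; do python3 -m jog '[{"grip":255,"travel":[0,0,-0.05],"twist":0},{"grip":255,"travel":[0,0,0],"twist":0},{"grip":255,"travel":[0,0,0],"twist":0}]'; done
```

```text
time: 13.8
position: [0.4943, -0.319, 0.0887]
tool_rot: [0.516, 0.857, -0.0, 0.0]
ft_force: [0.9, -0.1, -1.0]
grip_width: 0.05
time: 14.1
position: [0.4942, -0.319, 0.0882]
tool_rot: [0.516, 0.857, -0.0, 0.0]
ft_force: [-1.5, 0.6, -1.6]
grip_width: 0.0494
time: 14.4
position: [0.4941, -0.3189, 0.0875]
tool_rot: [0.516, 0.857, -0.0, -0.0]
ft_force: [-0.2, -0.1, 0.0]
grip_width: 0.0499
time: 14.7
position: [0.4942, -0.3189, 0.087]
tool_rot: [0.516, 0.857, 0.0, 0.0]
ft_force: [0.4, -0.2, -0.5]
grip_width: 0.0494
```

```bash
for i in 1 2 3; do python3 -m jog '[{"grip":255,"travel":[0,0,-0.05],"twist":0},{"grip":255,"travel":[0,0,0],"twist":0},{"grip":255,"travel":[0,0,0],"twist":0}]'|grep -E "pos|ft"; done
```

```text
position: [0.4941, -0.3189, 0.0865]
ft_force: [0.1, 1.0, 0.0]
position: [0.4941, -0.3189, 0.086]
ft_force: [0.5, 0.1, -0.9]
position: [0.4942, -0.319, 0.0857]
ft_force: [-0.4, 0.9, 0.9]
```

```bash
for i in 1 2; do python3 -m jog '[{"grip":255,"travel":[0,0,-0.05],"twist":0},{"grip":255,"travel":[0,0,0],"twist":0},{"grip":255,"travel":[0,0,0],"twist":0}]'|grep -E "pos|ft"; done
```

```text
position: [0.4943, -0.3191, 0.0857]
ft_force: [-1.6, 1.2, 4.5]
position: [0.4943, -0.3191, 0.0856]
ft_force: [-0.6, 0.4, 7.6]
```

The cup seated exactly at the predicted height (0.0857). Release it and go to the slim cup.

```bash
python3 -m jog '[{"grip":150,"travel":[0,0,0],"twist":0},{"grip":0,"travel":[0,0,0],"twist":0},{"grip":0,"travel":[0,0,0],"twist":0},{"grip":0,"travel":[0,0,0],"twist":0},{"grip":0,"travel":[0,0,2],"twist":0},{"grip":0,"travel":[0,0,4],"twist":0},{"grip":0,"travel":[0,0,4],"twist":0},{"grip":0,"travel":[0,0,3.5],"twist":0}]'
python3 -m jog '[{"grip":0,"travel":[0.8,3,0],"twist":0},{"grip":0,"travel":[1.2,4.2,0],"twist":0},{"grip":0,"travel":[1.2,4.2,0],"twist":0},{"grip":0,"travel":[1.2,4.2,0],"twist":0},{"grip":0,"travel":[1.2,4.2,0],"twist":0},{"grip":0,"travel":[1.2,4.2,0],"twist":0},{"grip":0,"travel":[1.2,4.2,0],"twist":0},{"grip":0,"travel":[1.2,4.2,0],"twist":0}]'
python3 -m jog '[{"grip":0,"travel":[1.2,4.2,0],"twist":0},{"grip":0,"travel":[1.2,4.2,0],"twist":0},{"grip":0,"travel":[0,0.3,0],"twist":0},{"grip":0,"travel":[0,0,0],"twist":0}]'
python3 - <<'E'
from h import *
s=shot("wrist");t=shot("top");print(s[3]["position"],s[3]["time"])
cv2.imwrite("pics/w4.png",np.hstack([mark(rect(s,.61,.092,.098,.06,360),.06,[(0,0,.018)]),mark(rect(t,.4935,-.319,.083,.06,360),.06,[(0,0,.025)])])[:,:,::-1])
E
```

```text
time: 17.0
position: [0.4942, -0.319, 0.2209]
tool_rot: [0.516, 0.857, 0.0, 0.0]
ft_force: [1.0, -0.4, -0.6]
grip_width: 0.0857
time: 17.8
position: [0.5862, 0.0068, 0.2191]
tool_rot: [0.516, 0.857, -0.0, -0.0]
ft_force: [0.4, -0.6, 1.1]
grip_width: 0.0869
time: 18.2
position: [0.6097, 0.0932, 0.2189]
tool_rot: [0.515, 0.857, -0.001, -0.0]
ft_force: [-0.5, 0.8, -0.2]
grip_width: 0.0869
[0.60971451 0.09317621 0.21889004] 18.2
```

View pics/w4.png

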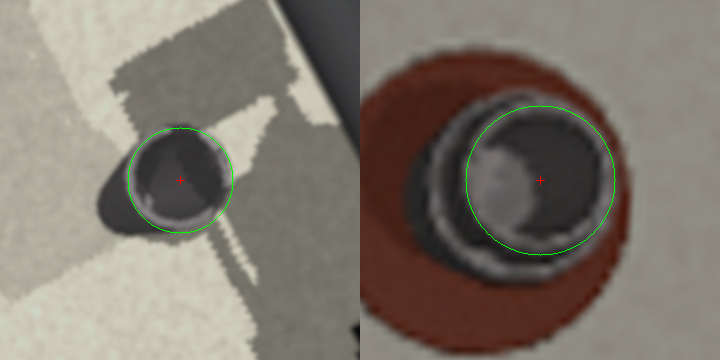

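The middle cup is nested and centred. The slim rim measures ≈(0.6105,0.092). Next: grasp it.

```bash
python3 -m jog '[{"grip":0,"travel":[0.1,-0.1,-2.8],"twist":0},{"grip":0,"travel":[0,0,-3],"twist":0},{"grip":0,"travel":[0,0,-3],"twist":0},{"grip":0,"travel":[0,0,-2],"twist":0},{"grip":0,"travel":[0,0,-1],"twist":0},{"grip":0,"travel":[0,0,0],"twist":0},{"grip":0,"travel":[0,0,0],"twist":0}]' 25
python3 -m jog '[{"grip":255,"travel":[0,0,0],"twist":0},{"grip":255,"travel":[0,0,0],"twist":0},{"grip":255,"travel":[0,0,0],"twist":0},{"grip":255,"travel":[0,0,0],"twist":0},{"grip":255,"travel":[0,0,0],"twist":0},{"grip":255,"travel":[0,0,0],"twist":0},{"grip":255,"travel":[0,0,0],"twist":0},{"grip":255,"travel":[0,0,0],"twist":0}]' 25
python3 -m jog '[{"grip":255,"travel":[0,0,1],"twist":0},{"grip":255,"travel":[0,0,3],"twist":0},{"grip":255,"travel":[0,0,4],"twist":0},{"grip":255,"travel":[0,0,3.5],"twist":0},{"grip":255,"travel":[0,0,0],"twist":0}]'
```

```text
time: 19.0
position: [0.6118, 0.0902, 0.1023]
tool_rot: [0.516, 0.856, 0.0, 0.001]
ft_force: [0.3, 0.4, -0.1]
grip_width: 0.087
time: 19.8
position: [0.6111, 0.0911, 0.1015]
tool_rot: [0.516, 0.857, -0.0, -0.0]
ft_force: [0.6, -0.4, 0.0]
grip_width: 0.035
time: 20.3
position: [0.6147, 0.0911, 0.223]
tool_rot: [0.516, 0.857, 0.003, 0.005]
ft_force: [1.0, 0.2, -1.0]
grip_width: 0.0347
```

```bash
python3 -m jog '[{"grip":255,"travel":[-0.8,-3,0],"twist":0},{"grip":255,"travel":[-1.2,-4.2,0],"twist":0},{"grip":255,"travel":[-1.2,-4.2,0],"twist":0},{"grip":255,"travel":[-1.2,-4.2,0],"twist":0},{"grip":255,"travel":[-1.2,-4.2,0],"twist":0},{"grip":255,"travel":[-1.2,-4.2,0],"twist":0},{"grip":255,"travel":[-1.2,-4.2,0],"twist":0},{"grip":255,"travel":[-1.2,-4.2,0],"twist":0}]'
python3 -m jog '[{"grip":255,"travel":[-1.2,-4.2,0],"twist":0},{"grip":255,"travel":[-1.2,-3.2,0],"twist":0},{"grip":255,"travel":[-0.1,-1.2,0],"twist":0},{"grip":255,"travel":[0,0,0],"twist":0},{"grip":255,"travel":[0,0,0],"twist":0}]'
python3 - <<'E'
from h import *
s=shot("wrist");x,y,z=s[3]["position"];print(s[3]["position"],s[3]["time"])
cv2.imwrite("pics/w5.png",np.hstack([mark(rect(s,x,y,z-.0035,.06,360),.06,[(0,0,.018)]),mark(rect(s,.4942,-.3190,.083,.06,360),.06,[(0,0,.025)])])[:,:,::-1])
E
```

```text
time: 21.1
position: [0.518, -0.2342, 0.2162]
tool_rot: [0.516, 0.857, 0.0, -0.001]
ft_force: [1.0, 0.3, -1.1]
grip_width: 0.0346
time: 21.6
position: [0.4941, -0.3176, 0.2161]
tool_rot: [0.516, 0.857, 0.001, -0.001]
ft_force: [0.9, 0.1, -1.9]
grip_width: 0.0347
[ 0.49407594 -0.31759171  0.21612267] 21.6
```

View pics/w5.png

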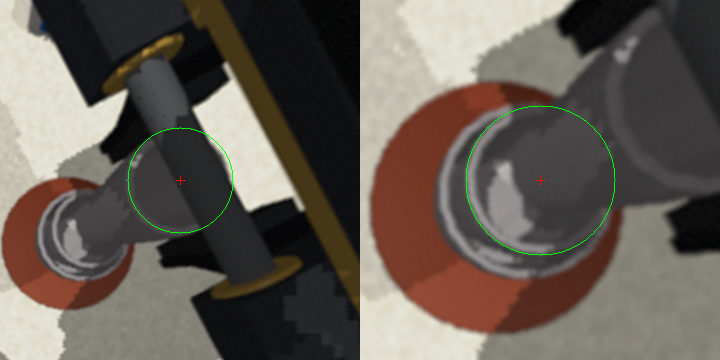

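```bash
python3 -m jog '[{"grip":255,"travel":[0,-0.15,-1.2],"twist":0},{"grip":255,"travel":[0,0,-1.1],"twist":0},{"grip":255,"travel":[0,0,0],"twist":0},{"grip":255,"travel":[0,0,0],"twist":0}]'
python3 - <<'E'
from h import *
s=shot("wrist");x,y,z=s[3]["position"];print(s[3]["position"],s[3]["time"])
t=shot("scene")
uv=proj(t,[.494,-.319,.1]).astype(int);cr=t[1][uv[1]-30:uv[1]+30,uv[0]-30:uv[0]+30]
cv2.imwrite("pics/w6.png",np.hstack([mark(rect(s,.4942,-.3190,.086,.05,400),.05,[(0,0,.025)]),cv2.resize(cr,(400,400),interpolation=cv2.INTER_CUBIC)])[:,:,::-1])
E
```

```text
time: 22.05
position: [0.494, -0.3196, 0.1927]
tool_rot: [0.515, 0.857, 0.0, -0.001]
ft_force: [-0.3, -1.1, -0.2]
grip_width: 0.035
[ 0.49401177 -0.31957689  0.19266179] 22.05
```

View pics/w6.png

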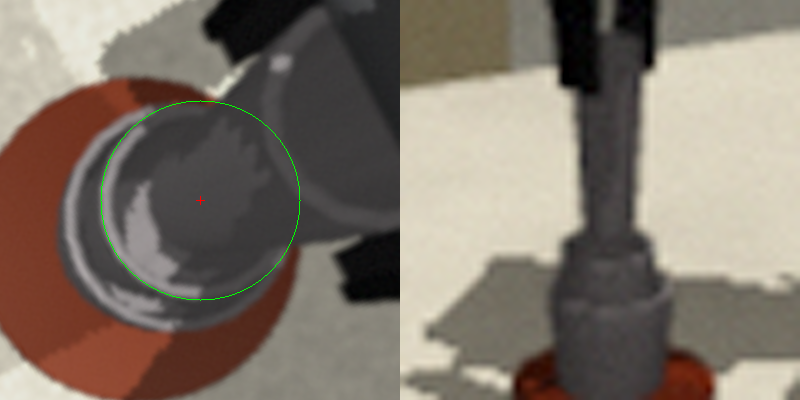

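The slim cup hangs upright over the middle cup, centred in the scene view. Next: lower it slowly.

```bash
for i in 1 2 3 4; do python3 -m jog '[{"grip":255,"travel":[0,0,-0.6],"twist":0},{"grip":255,"travel":[0,0,-0.6],"twist":0},{"grip":255,"travel":[0,0,-0.5],"twist":0},{"grip":255,"travel":[0,0,0],"twist":0}]'|grep -E "pos|ft"; done
```

```text
position: [0.4936, -0.32, 0.1755]
ft_force: [-0.3, 0.4, -1.0]
position: [0.4937, -0.32, 0.1585]
ft_force: [0.3, -0.4, -0.7]
position: [0.4937, -0.32, 0.1416]
ft_force: [-0.2, -0.1, -0.6]
position: [0.4937, -0.32, 0.1246]
ft_force: [-0.8, 0.2, -1.1]
```

```bash
python3 -m jog '[{"grip":255,"travel":[0,0,-0.5],"twist":0},{"grip":255,"travel":[0,0,-0.3],"twist":0},{"grip":255,"travel":[0,0,0],"twist":0},{"grip":255,"travel":[0,0,0],"twist":0}]'|grep -E "pos|ft"
for i in 1 2 3 4; do python3 -m jog '[{"grip":255,"travel":[0,0,-0.05],"twist":0},{"grip":255,"travel":[0,0,0],"twist":0},{"grip":255,"travel":[0,0,0],"twist":0}]'|grep -E "pos|ft"; done
```

```text
position: [0.4942, -0.3204, 0.1175]
ft_force: [-0.3, -0.3, -0.5]
position: [0.4942, -0.3205, 0.1172]
ft_force: [0.5, 0.4, -0.3]
position: [0.4941, -0.3204, 0.1165]
ft_force: [-0.2, -0.4, -0.9]
position: [0.4941, -0.3204, 0.116]
ft_force: [-0.2, -0.2, -0.7]
position: [0.4941, -0.3205, 0.1155]
ft_force: [0.7, -0.2, 0.2]
```

```bash
for i in 1 2 3; do python3 -m jog '[{"grip":255,"travel":[0,0,-0.05],"twist":0},{"grip":255,"travel":[0,0,0],"twist":0},{"grip":255,"travel":[0,0,0],"twist":0}]'|grep -E "pos|ft"; done
```

```text
position: [0.4941, -0.3204, 0.1151]
ft_force: [-0.3, -0.4, 0.0]
position: [0.4942, -0.3205, 0.1146]
ft_force: [0.1, -0.3, -0.8]
position: [0.4943, -0.3206, 0.1144]
ft_force: [0.1, 0.3, 2.7]
```

Contact came at the predicted height (0.1144). Release it and go to the cap.

```bash
python3 -m jog '[{"grip":180,"travel":[0,0,0],"twist":0},{"grip":100,"travel":[0,0,0],"twist":0},{"grip":0,"travel":[0,0,0],"twist":0},{"grip":0,"travel":[0,0,0],"twist":0},{"grip":0,"travel":[0,0,0],"twist":0},{"grip":0,"travel":[0,0,2],"twist":0},{"grip":0,"travel":[0,0,3],"twist":0},{"grip":0,"travel":[0,0,3],"twist":0}]'
python3 -m jog '[{"grip":0,"travel":[0,3,0],"twist":0},{"grip":0,"travel":[0.1,4.2,0],"twist":0},{"grip":0,"travel":[0.1,4.2,0],"twist":0},{"grip":0,"travel":[0.1,4.2,0],"twist":0},{"grip":0,"travel":[0.1,4.2,0],"twist":0},{"grip":0,"travel":[0.1,4.2,0],"twist":0},{"grip":0,"travel":[0.1,4.2,0],"twist":0},{"grip":0,"travel":[0.1,4.2,0],"twist":0}]'
python3 -m jog '[{"grip":0,"travel":[0.1,4.2,0],"twist":0},{"grip":0,"travel":[0.1,4.2,0],"twist":0},{"grip":0,"travel":[0,4.2,-1],"twist":0},{"grip":0,"travel":[0,4.2,-1],"twist":0},{"grip":0,"travel":[0,4.2,-1],"twist":0},{"grip":0,"travel":[0,1,-1],"twist":0},{"grip":0,"travel":[0,0,0],"twist":0},{"grip":0,"travel":[0,0,0],"twist":0}]'
python3 - <<'E'
from h import *
s=shot("wrist");t=shot("top");print(s[3]["position"],s[3]["time"])
cv2.imwrite("pics/w7.png",np.hstack([mark(rect(s,.503,.226,.011,.06,360),.06,[(0,0,.0265)]),mark(rect(s,.503,.226,.036,.06,360),.06,[(0,0,.009)])])[:,:,::-1])
t=mark(rect(t,.4942,-.3195,.111,.06,360),.06,[(0,0,.018)]);cv2.imwrite("pics/t7.png",t[:,:,::-1])
E
```

```text
time: 27.05
position: [0.4937, -0.3201, 0.1942]
tool_rot: [0.516, 0.857, 0.0, -0.001]
ft_force: [0.2, -0.1, -0.3]
grip_width: 0.0819
time: 27.85
position: [0.501, 0.0052, 0.1941]
tool_rot: [0.516, 0.857, 0.0, 0.0]
ft_force: [1.1, 0.2, 0.8]
grip_width: 0.087
time: 28.65
position: [0.5029, 0.2228, 0.1538]
tool_rot: [0.516, 0.857, -0.001, -0.0]
ft_force: [0.0, -0.4, 0.7]
grip_width: 0.0868
[0.50286533 0.22277533 0.15377152] 28.65
```

View pics/w7.png

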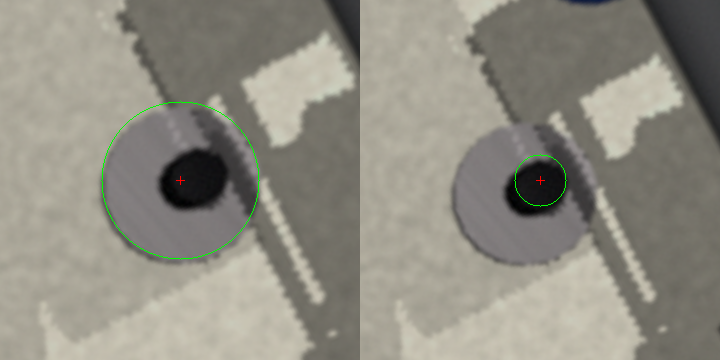

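View pics/t7.png

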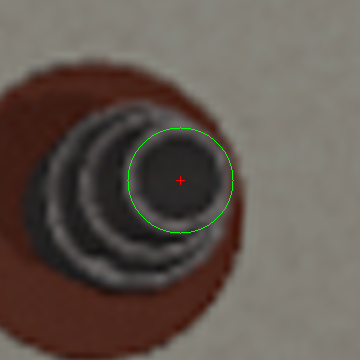

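The slim cup is nested at ≈(0.494,-0.319). The grey cap is at (0.5025,0.226), and disc and knob agree. Next: grip the knob.

```bash
python3 -m jog '[{"grip":0,"travel":[0,0.3,-3],"twist":0},{"grip":0,"travel":[0,0,-3],"twist":0},{"grip":0,"travel":[0,0,-3],"twist":0},{"grip":0,"travel":[0,0,-1.7],"twist":0},{"grip":0,"travel":[0,0,-0.7],"twist":0},{"grip":0,"travel":[0,0,0],"twist":0},{"grip":0,"travel":[0,0,0],"twist":0}]' 25
python3 -m jog '[{"grip":255,"travel":[0,0,-0.2],"twist":0},{"grip":255,"travel":[0,0,0],"twist":0},{"grip":255,"travel":[0,0,0],"twist":0},{"grip":255,"travel":[0,0,0],"twist":0},{"grip":255,"travel":[0,0,0],"twist":0},{"grip":255,"travel":[0,0,0],"twist":0},{"grip":255,"travel":[0,0,0],"twist":0},{"grip":255,"travel":[0,0,0],"twist":0}]' 25
```

```text
time: 29.45
position: [0.5041, 0.2261, 0.041]
tool_rot: [0.516, 0.856, 0.001, 0.001]
ft_force: [0.9, 0.4, -0.3]
grip_width: 0.0869
time: 30.25
position: [0.5031, 0.2266, 0.038]
tool_rot: [0.516, 0.857, -0.0, -0.0]
ft_force: [-0.8, 0.9, 0.3]
grip_width: 0.0308
```

```bash
python3 -m jog '[{"grip":255,"travel":[0,0,0],"twist":0},{"grip":255,"travel":[0,0,0],"twist":0},{"grip":255,"travel":[0,0,0],"twist":0},{"grip":255,"travel":[0,0,0],"twist":0},{"grip":255,"travel":[0,0,0],"twist":0}]' 25
python3 -m jog '[{"grip":255,"travel":[0,0,1],"twist":0},{"grip":255,"travel":[0,0,3],"twist":0},{"grip":255,"travel":[0,0,4],"twist":0},{"grip":255,"travel":[0,0,4],"twist":0},{"grip":255,"travel":[0,0,2],"twist":0},{"grip":255,"travel":[0,-3,0],"twist":0},{"grip":255,"travel":[-0.1,-4,0],"twist":0},{"grip":255,"travel":[-0.1,-4,0],"twist":0}]'
```

```text
time: 30.75
position: [0.5031, 0.2265, 0.038]
tool_rot: [0.516, 0.857, -0.0, -0.0]
ft_force: [-0.0, -0.1, -0.5]
grip_width: 0.017
time: 31.55
position: [0.5011, 0.1159, 0.1792]
tool_rot: [0.515, 0.857, 0.0, 0.001]
ft_force: [0.6, -0.1, 0.2]
grip_width: 0.0171
```

```bash
python3 -m jog '[{"grip":255,"travel":[-0.1,-4,0],"twist":0},{"grip":255,"travel":[-0.1,-4,0],"twist":0},{"grip":255,"travel":[-0.1,-4,0],"twist":0},{"grip":255,"travel":[-0.1,-4,0],"twist":0},{"grip":255,"travel":[-0.1,-4,0],"twist":0},{"grip":255,"travel":[-0.1,-4,0],"twist":0},{"grip":255,"travel":[-0.1,-4,0],"twist":0},{"grip":255,"travel":[0,-4,0],"twist":0}]'
python3 -m jog '[{"grip":255,"travel":[0,-4,0],"twist":0},{"grip":255,"travel":[0,-3.5,0],"twist":0},{"grip":255,"travel":[0,-3,0],"twist":0},{"grip":255,"travel":[0,-1.1,0],"twist":0},{"grip":255,"travel":[0,0,0],"twist":0},{"grip":255,"travel":[0,0,0],"twist":0}]'
python3 - <<'E'
from h import *
s=shot("wrist");x,y,z=s[3]["position"];print(s[3]["position"],s[3]["time"])
t=shot("scene")
uv=proj(t,[.494,-.319,.1]).astype(int);cr=t[1][uv[1]-30:uv[1]+30,uv[0]-30:uv[0]+30]
cv2.imwrite("pics/w8.png",np.hstack([mark(rect(s,x,y,z-.027,.05,400),.05,[(0,0,.0265)]),cv2.resize(cr,(400,400),interpolation=cv2.INTER_CUBIC)])[:,:,::-1])
E
```

```text
time: 32.35
position: [0.4937, -0.205, 0.1788]
tool_rot: [0.516, 0.857, 0.0, 0.0]
ft_force: [1.0, 1.3, -0.4]
grip_width: 0.0171
time: 32.95
position: [0.4937, -0.3179, 0.178]
tool_rot: [0.516, 0.857, 0.0, -0.001]
ft_force: [0.8, 0.4, -0.9]
grip_width: 0.0173
[ 0.4936728  -0.31786982  0.17801967] 32.95
```

View pics/w8.png

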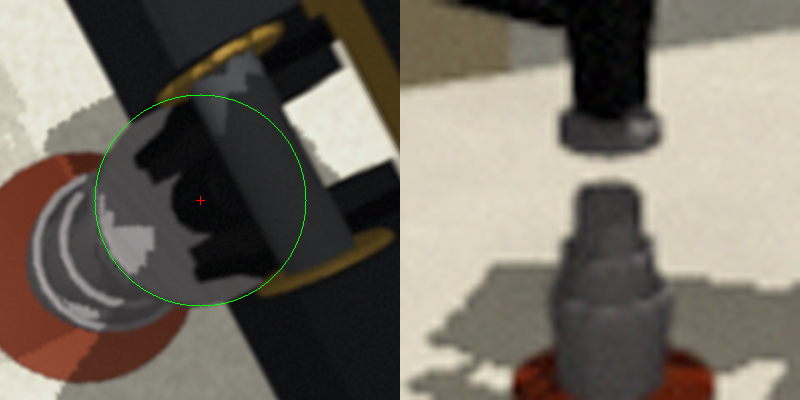

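The cap is level and centred over the slim cup. Next: lower it.

```bash
python3 -m jog '[{"grip":255,"travel":[0,-0.1,-1],"twist":0},{"grip":255,"travel":[0,0,-0.8],"twist":0},{"grip":255,"travel":[0,0,-0.6],"twist":0},{"grip":255,"travel":[0,0,-0.5],"twist":0},{"grip":255,"travel":[0,0,0],"twist":0},{"grip":255,"travel":[0,0,0],"twist":0}]'|grep -E "pos|ft"
for i in 1 2 3 4 5; do python3 -m jog '[{"grip":255,"travel":[0,0,-0.1],"twist":0},{"grip":255,"travel":[0,0,0],"twist":0}]'|grep -E "pos|ft"; done
```

```text
position: [0.4941, -0.3204, 0.1488]
ft_force: [-0.0, 0.2, -0.5]
position: [0.4942, -0.3206, 0.1482]
ft_force: [-0.6, 0.4, -0.2]
position: [0.4941, -0.3205, 0.1471]
ft_force: [0.3, 0.6, 0.5]
position: [0.4941, -0.3204, 0.146]
ft_force: [0.3, 0.1, -1.0]
position: [0.4941, -0.3204, 0.1449]
ft_force: [0.8, -0.2, -0.2]
position: [0.4941, -0.3204, 0.1439]
ft_force: [0.6, -0.1, -1.0]
```

```bash
python3 -m jog '[{"grip":255,"travel":[0,0,-0.1],"twist":0},{"grip":255,"travel":[0,0,-0.05],"twist":0},{"grip":255,"travel":[0,0,0],"twist":0}]'|grep -E "pos|ft"
for i in 1 2 3 ; do python3 -m jog '[{"grip":255,"travel":[0,0,-0.05],"twist":0},{"grip":255,"travel":[0,0,0],"twist":0},{"grip":255,"travel":[0,0,0],"twist":0}]'|grep -E "pos|ft"; done
```

```text
position: [0.4941, -0.3204, 0.1424]
ft_force: [-0.1, 0.1, -1.4]
position: [0.4941, -0.3205, 0.1421]
ft_force: [-0.1, 0.3, -0.8]
position: [0.4941, -0.3204, 0.1415]
ft_force: [-0.2, 0.3, -1.3]
position: [0.4942, -0.3204, 0.141]
ft_force: [-0.2, -0.6, -1.1]
```

```bash
for i in 1 2; do python3 -m jog '[{"grip":255,"travel":[0,0,-0.05],"twist":0},{"grip":255,"travel":[0,0,0],"twist":0},{"grip":255,"travel":[0,0,0],"twist":0}]'|grep -E "pos|ft"; done
```

```text
position: [0.4943, -0.3206, 0.141]
ft_force: [-1.0, 0.5, 3.5]
position: [0.4945, -0.3208, 0.1409]
ft_force: [-1.0, -0.6, 5.2]
```

```bash
python3 -m jog '[{"grip":220,"travel":[0,0,0],"twist":0},{"grip":150,"travel":[0,0,0],"twist":0},{"grip":80,"travel":[0,0,0],"twist":0},{"grip":0,"travel":[0,0,0],"twist":0},{"grip":0,"travel":[0,0,0],"twist":0},{"grip":0,"travel":[0,0,2],"twist":0},{"grip":0,"travel":[0,0,3],"twist":0},{"grip":0,"travel":[0,0,4],"twist":0}]'
python3 -m jog '[{"grip":0,"travel":[0,4,0],"twist":0},{"grip":0,"travel":[0,4,0],"twist":0},{"grip":0,"travel":[0,4,0],"twist":0},{"grip":0,"travel":[0,4,0],"twist":0},{"grip":0,"travel":[0,4,0],"twist":0},{"grip":0,"travel":[0,4,0],"twist":0},{"grip":0,"travel":[0,0,0],"twist":0},{"grip":0,"travel":[0,0,0],"twist":0}]'
python3 - <<'E'
from h import *
t=shot("top");s=shot("scene");print(t[3]["time"])
uv=proj(s,[.494,-.319,.08]).astype(int);cr=s[1][uv[1]-30:uv[1]+30,uv[0]-30:uv[0]+30]
cv2.imwrite("pics/f1.png",np.vstack([np.hstack([mark(rect(t,.494,-.3195,.114,.07,300),.07,[(0,0,.0265)]),cv2.resize(cr,(300,300),interpolation=cv2.INTER_CUBIC)]),cv2.resize(np.hstack([s[1],t[1]]),(600,188),interpolation=cv2.INTER_AREA)])[:,:,::-1])
for n in("bowl","timer","bottle"):
  for c in("scene","top"): print(n,c,[np.round(d["at"],3) for d in search_frame(n,c)])
E
```

```text
time: 37.25
position: [0.4931, -0.3195, 0.229]
tool_rot: [0.516, 0.857, 0.001, -0.003]
ft_force: [0.2, -0.3, 0.1]
grip_width: 0.0656
time: 38.05
position: [0.4942, -0.0798, 0.2301]
tool_rot: [0.515, 0.857, -0.0, 0.0]
ft_force: [-0.8, -0.5, 0.2]
grip_width: 0.0872
38.05
bowl scene [array([0.498, 0.399, 0.035]), array([ 0.678, -0.285,  0.048])]
bowl top [array([0.526, 0.422, 0.029])]
timer scene [array([ 0.678, -0.284,  0.048])]
timer top [array([ 0.668, -0.314,  0.063])]
bottle scene [array([0.715, 0.265, 0.08 ])]
bottle top [array([0.693, 0.241, 0.091])]
```

View pics/f1.png

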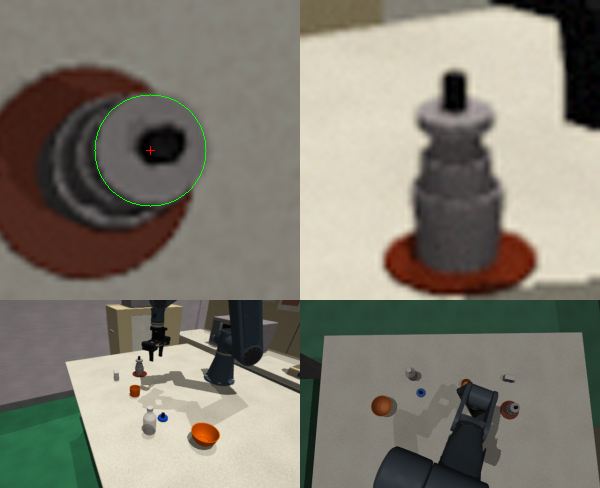

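The final view shows the full stack upright on the mat. The cap is level and concentric with its predicted circle, and the bystanders have not moved.

```bash
python3 -c "
from rig import *
print(hand_in())"
```

```text
the job is handed in; nothing more can be done
None
```

The set is built on the mat and handed in at about 38 s of the 115 s. The wide cup stands in the middle, with the middle cup and then the slim cup inside it, and the cap is over the slim cup's mouth.

- **Seating:** each piece was lowered until the wrist felt contact, and the most I read was 9 N. Contact came within 1 mm of the height worked out from the sizes given. Only then did I open the gripper and fetch the next piece.
- **Final pictures:** in the top and scene views the stack is upright, the cap is level and within about 1 mm of its expected position, and the stack's centre is within about 2 mm of the measured mat centre.
- **Bystanders:** bowl, timer and bottle were found again within about 4 mm of their first positions, which is the detector's own error. For the bowl in the top view there was no first detection to compare with. I never went for the orange cup or the blue cap.
- **Disagreements:** the two cameras put the mat centre 0.7 mm apart. The gripper read about 1 mm under the nominal width on the slim cup and the knob. One move was refused for a missing key before anything moved. No check failed.

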